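Draw the narrow panel out of the slotted rack

ROBOT

A 6-joint arm with a two-finger parallel gripper is mounted at the origin on a cart in front of the work surface, level with it; the furniture and walls round the work are solid. World frame = base frame: x ahead of the robot, y to its left, z up, the work surface at z = 0. Lengths are in m, angles in rad, forces in N, time in s.
With the tool pointing down it reaches from about 0.25 to 0.85 m from the base axis. Payload 12.5 kg.
Tool frame: the origin (TCP) lies midway between the tips of the shut fingers; the grasp point (between the pads) lies 19 mm behind it; z points along the fingers, y is the line along which they close (so a half turn about z gives the same grasp; the last joint's range is limited). The gripper opens to 93 mm and grips with 3 to 60 N. Pads are 15 mm wide; open, the fingers measure 128 mm over their backs; the gripper's body (75 mm by 188 mm) begins 65 mm behind the grasp point.
Start: joints at [1.236, 0.351, 1.652, -0, 1.139, -0.085], TCP at [0.136, 0.533, 0.219] pointing down, gripper open.
Joint ranges: [-2.75, 2.75], [-0.79, 2.1], [0.01, 2.65], [-1.57, 4.71], [0.07, 3.14], [-2.87, 2.87]. Speed limits (rad/s): [2.22, 2.22, 2.79, 3.14, 3.14, 3.14].

INTERFACE

Orientations are given as a unit quaternion [w, x, y, z].
In Python, from cell import arm, optics, order gives the robot as it stands.
- The arm moves only by the tool step_arm, never from a script. Its argument "moves" is a list that holds one entry, the list of rows, each a list of 7 numbers: the shift along the tool's x, y, z normalised to -1 to 1, where 1 is 30 cm, then the turn, a rotation vector about the tool's x, y, z normalised to -1 to 1, where 1 is pi rad, then the opening, from -1 (shut) to 1 (fully open). In form: [[[tx, ty, tz, wx, wy, wz, hand], ...]]. A call has 1 to 10 rows; each row is the pose to reach, as a shift and turn from the pose commanded when the call began, along the tool's axes at that moment, turning the shorter way round; what a row does not reach only later rows make up. A row lasts 1/10 s, in which the tool goes at most 50 mm and 8.59 degrees, less where a joint would pass 70% of its speed; a pose out of reach is approached as far as the arm can. A call with a number of a shift or a turn outside -1 to 1 is refused whole. A call with a gripper value outside its range is refused whole. The fingers move at their own pace and stop on an object; "newtons" is the grip in N (left out, the last holds). Time passes only in rows, so rows that repeat a pose let the fingers close. It gives the time, the measured TCP pose, the force, the opening and the grip force at its end, in the units of the state.
- arm.get_obs(): the state, without advancing time (a new reading comes with each control period).
- optics.grab_frame(name): name is "scene" or "top" or "wrist"; returns the picture (420x560x3 uint8, blue, green, red); there is no depth.
- optics.get_calibration(name): a dict with "fx", "fy", "cx", "cy" (pixels), "camera_from_world" (4x4, takes a point from world to camera coordinates). Camera axes: x right, y down, z forward; pixel columns grow to the right and rows downward; lengths in m; the calibration is good to about 2 mm. A picture is of the moment at which its call begins: read the wrist's pose just before it. get_calibration takes no time and is no camera call; for the wrist camera it gives the pose at the moment of the call.
- order.hand_in(): hands the job in; it is judged then, once.
The state is a dict: "time_s": time; "joints": joint angles; "joint_velocities": joint speeds; "joint_torque": joint torques, N m; "tcp_pos": TCP position; "tcp_rot": TCP orientation; "wrist_force": force on the tool from outside, world axes, zero at the start; "torque": the same for the moment, N m; "grip_width": finger opening in m; "finger_force": force on a finger pad.
Only numpy, scipy, OpenCV 4.12 (cv2) and the standard library are available. Lean on these libraries where they do the work, as an engineer would, in place of code of your own. Each camera call takes 0.05 s, during which the arm holds its last target. There are 200 camera calls.

TASK

Three laser-cut panels stand on edge in a slotted rack with a wood offcut lying across their top edges. First lift the offcut off and lay it flat on the bench; then draw the narrowest panel straight up out of its slot by its top edge and set it down, not dropped, standing on its lower edge in the open plywood tray, where it may lean against the tray's side. Leave the two wide panels in their slots.

Things in the scene. Friction and masses are not known exactly. Their poses are not given: they have to be found in the camera images.
- panel_narrow: The panel to take, the narrow one of three: 6 mm plywood panel 60 mm wide and 105 mm tall with finger joints along its upright edges, standing on edge in a slot of the rack with its lower edge on the rack's foot plate (z = 8 mm). Origin: middle of its lower edge; x along its width, y through its thickness, z up. Which of the three slots holds it varies.
- panel_wide_1: A wide panel that stays: 6 mm plywood panel 96 mm wide and 105 mm tall with finger joints along its upright edges, standing on edge in a slot of the rack with its lower edge on the rack's foot plate (z = 8 mm). Origin: middle of its lower edge; x along its width, y through its thickness, z up.
- panel_wide_2: The other wide panel that stays: 6 mm plywood panel 96 mm wide and 105 mm tall with finger joints along its upright edges, standing on edge in a slot of the rack with its lower edge on the rack's foot plate (z = 8 mm). Origin: middle of its lower edge; x along its width, y through its thickness, z up.
- offcut: Plain wood offcut, 38 x 110 x 18 mm, lying across the top edges of the panels (its underside 113 mm above the bench). Origin: centre of its underside; x along the 38 mm side, y along the 110 mm length, z up. There is bare bench for it between the rack and the tray.
- rack: Wooden slotted rack fixed to the bench: foot plate 64 x 136 x 8 mm with two comb rails, 10 mm thick, centred 18 mm either side of its middle line, tops 50 mm above the bench. Three slots 8 mm wide at y = -45, 0 and +45 mm, each running along x. Origin: centre of its underside; y along the 136 mm length.
- tray: Open-topped finger-jointed plywood tray, loose, 65 x 100 x 45 mm outside; walls and floor 4 mm, so 58 x 92 mm inside. Origin: centre of its underside; y along the 100 mm length.
Mind the look-alikes: they are no part of the job. Leave any green or red look-alike of the panel_wide_2 alone.

How it is judged:
On the way, in this order (a step that is already met when the one before it is completed fails the run):
1. the offcut lies flat on the bench, let go, while the narrow panel is still in its slot (height (world z) of offcut below 0.012 m and angle between offcut's own z axis and vertical below 0.12 rad and contact force between the fingers and offcut below 0.05 N and z of panel_narrow in the frame of rack below 0.015 m), for 0.2 s.
2. the narrow panel, upright within about 17 degrees, has been drawn up clear of the rack's rails (z of panel_narrow in the frame of rack above 0.052 m and angle between panel_narrow's own z axis and vertical below 0.3 rad), for 0.1 s.
At the end, for the whole second after the job is handed in: The narrow panel rests in the tray, its lower edge inside the walls and within about 10 mm of the floor, leaning at most 60 degrees; the tray is upright on the bench; the offcut lies flat and still on the bench; both wide panels stand in their slots, upright within 11 degrees (x of panel_narrow in the frame of tray between -0.033 and 0.033 m and y of panel_narrow in the frame of tray between -0.05 and 0.05 m and z of panel_narrow in the frame of tray below 0.015 m and angle between panel_narrow's own z axis and vertical below 1.05 rad and linear speed of each of panel_narrow, offcut below 0.03 m/s and angle between tray's own z axis and vertical below 0.1 rad and height (world z) of tray below 0.01 m and height (world z) of offcut below 0.012 m and angle between offcut's own z axis and vertical below 0.12 rad and z of each of panel_wide_1, panel_wide_2 in the frame of rack below 0.02 m and angle between each of panel_wide_1, panel_wide_2's own z axis and vertical below 0.2 rad); the robot touches nothing.
It fails at once if one of the two wide panels is lifted out of its slot or tipped (z of panel_wide_1 in the frame of rack above 0.03 m or angle between panel_wide_1's own z axis and vertical above 0.3 rad).
It fails at once if one of the two wide panels is lifted out of its slot or tipped (z of panel_wide_2 in the frame of rack above 0.03 m or angle between panel_wide_2's own z axis and vertical above 0.3 rad).
It fails at once if the narrow panel is let go with its lower edge more than 35 mm above the bench (dropped) (height (world z) of panel_narrow above 0.035 m and contact force between the fingers and panel_narrow below 0.05 N).
It fails at once if the offcut is dropped or swept off: it is at 30 to 90 mm height without the fingers touching it (height (world z) of offcut between 0.03 and 0.09 m and contact force between the fingers and offcut below 0.05 N).
It also fails if it takes over 61 s, if anything falls off the work surface, if the arm or the gripper's body presses on something with over 40 N, if the wrist force passes 120 N, or if a joint passes its speed limit or range.

## Working session

There is one attempt and no reset: what is moved stays moved. The work goes in short steps, Python scripts to look and compute and a tool call to move; the robot and the scene stay as the last step left them, time stands still between calls to the robot, and variables do not carry over. Pictures are saved under pics/ and viewed, at most 13 in all, crops included, and the job is handed in when it is done.

Besides the shell and the picture viewer there is one more tool, called after "Call:" by a JSON object that holds its "method" and its "body", one argument or row to a line. step_arm: Moves the arm, as the interface text tells. Scaled input: -1 to 1 covers 30 cm each way for a shift and pi rad each way for a turn. Its arguments: {"type":"object","properties":{"moves":{"type":"array"},"newtons":{"type":"number"}},"required":["moves"]}

```bash
mkdir -p pics
python3 - <<'E'
from cell import arm, optics
import cv2, numpy as np
print(arm.get_obs())
for n in("top","scene"):
    cv2.imwrite(f"pics/{n}0.png",optics.grab_frame(n)); c=optics.get_calibration(n); print(n,{k:np.round(v,4).tolist() for k,v in c.items()})
E
```

```text
{'time_s': 0.0, 'joints': array([ 1.23642663e+00,  3.51238219e-01,  1.65240578e+00, -1.22438287e-05,
        1.13910051e+00, -8.45811970e-02]), 'joint_velocities': array([ 9.28649488e-04,  3.44735948e-05, -5.35499280e-04,  4.71003451e-04,
       -3.81294416e-04,  7.08450339e-05]), 'joint_torque': array([ 4.27003806e-04, -4.97309911e+01, -2.85254788e+01,  6.99706119e-02,
        2.56034418e-02, -9.53068911e-05]), 'tcp_pos': array([0.13581673, 0.5326194 , 0.2181073 ]), 'tcp_rot': array([-1.14324825e-04,  1.24567242e-01,  9.92211001e-01, -5.64492812e-04]), 'wrist_force': array([-0.59826456, -0.44692412, -0.31722563]), 'torque': array([ 0.00856171, -0.00101429,  0.04405784]), 'finger_force': 0.0, 'grip_width': 0.0926250322579243}
top {'fx': 444.3441, 'fy': 444.3441, 'cx': 278.1381, 'cy': 212.0385, 'camera_from_world': [[-0.0072, -1.0, 0.0055, -0.0053], [-0.9879, 0.0062, -0.1548, 0.5176], [0.1548, -0.0066, -0.9879, 0.9545], [0.0, 0.0, 0.0, 1.0]]}
scene {'fx': 521.8687, 'fy': 521.8687, 'cx': 274.357, 'cy': 208.7054, 'camera_from_world': [[0.5767, -0.817, -0.0031, -0.3048], [-0.5978, -0.4193, -0.6833, 0.3659], [0.5569, 0.3959, -0.7302, 0.9432], [0.0, 0.0, 0.0, 1.0]]}
```

View pics/top0.png

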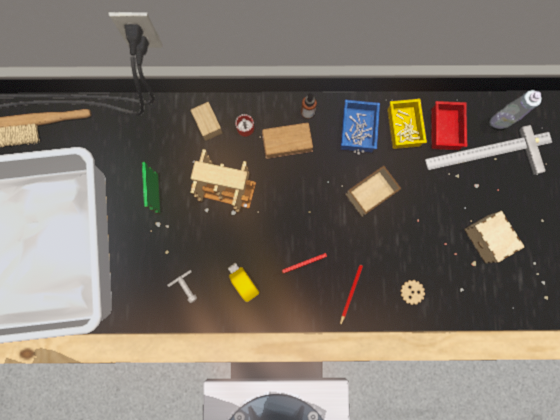

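View pics/scene0.png

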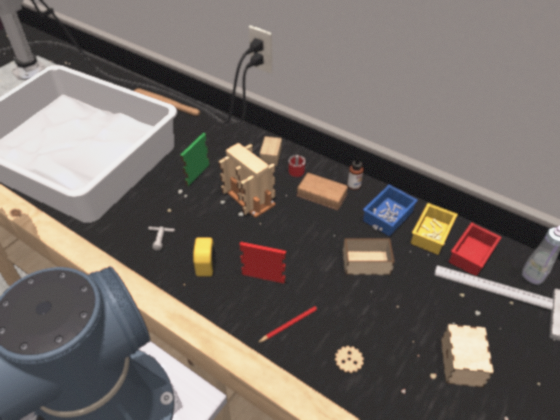

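Candidates seen. Offcut: the bar on the rack (top px 220,176), with a loose block at (206,120) and a brown block at (288,140) as look-alikes. Panels: the rack group at (222,185), with a green one at (150,188), a red one at (305,263) and a pile at (495,237) as look-alikes. Tray: plywood at (373,191), not the coloured bins. I choose the bar on the rack, the narrow panel in the rack and the plywood tray, and check them in a close crop.

```bash
cat > h.py <<'E'
import cv2, numpy as np
def w(c,u,v,z):
    T=np.array(c["camera_from_world"]);R=T[:3,:3];o=-R.T@T[:3,3]
    d=R.T@np.array([(u-c["cx"])/c["fx"],(v-c["cy"])/c["fy"],1]);return o+d*(z-o[2])/d[2]
def px(c,P):
    T=np.array(c["camera_from_world"]);p=T[:3,:3]@np.array(P)+T[:3,3];return c["cx"]+c["fx"]*p[0]/p[2],c["cy"]+c["fy"]*p[1]/p[2]
E
python3 - <<'E'
import cv2,numpy as np
a=cv2.imread("pics/top0.png"); b=cv2.imread("pics/scene0.png")
f=lambda i,x,y,wd,h,s:cv2.resize(i[y:y+h,x:x+wd],None,fx=s,fy=s,interpolation=cv2.INTER_CUBIC)
t=f(a,180,140,80,75,5); t2=f(a,335,155,80,75,5); s=f(b,210,135,75,85,5)
o=np.zeros((600,800,3),np.uint8); o[:375,:400]=t; o[:375,400:]=t2
cv2.imwrite("pics/c1.png",o)
cv2.imwrite("pics/c2.png",f(b,205,130,90,90,6))
E
```

```text
(no output)
```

View pics/c1.png

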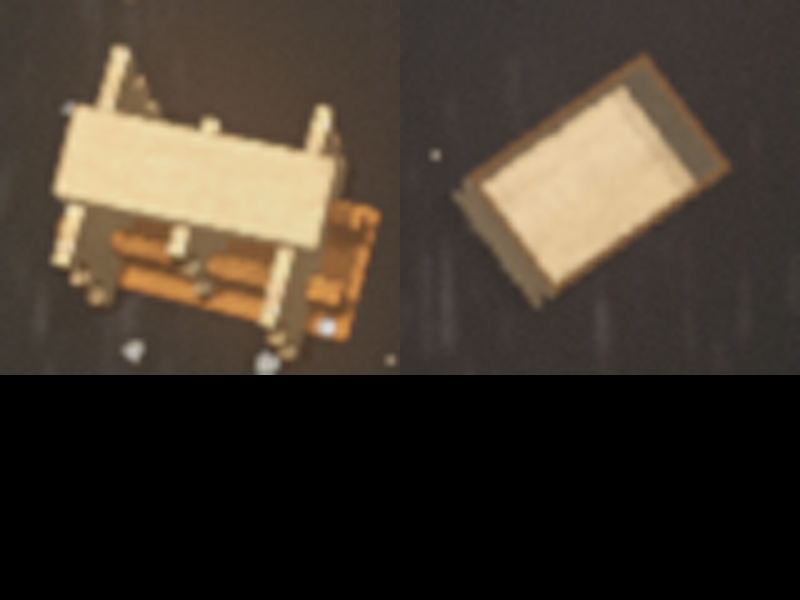

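View pics/c2.png

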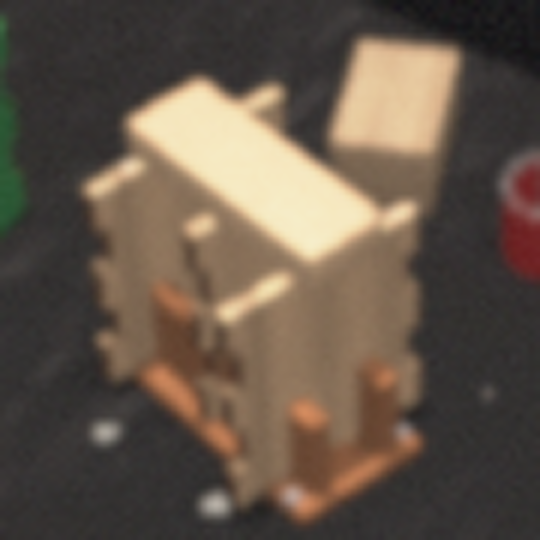

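The crops show the offcut across three panels. The middle one is narrow: its ends barely stick out, at about (221,165) and (216,189) in the top picture. The tray is plywood, empty, with rim corners near (384,151) and (401,173).

Run:
```python
from cell import arm, optics
from h import *
c=optics.get_calibration("top")
P=lambda x,y,z,ox:w(c,(x-.0)/5-.4+ox,y/5-.4+(140 if ox==180 else 155),z)
np.set_printoptions(precision=4,suppress=True)
def box(n,pts,z,ox):
    q=np.array([P(x-(400 if ox>180 else 0),y,z,ox)[:2] for x,y in pts])
    print(n,q.mean(0),np.linalg.norm(np.diff(np.vstack([q,q[:1]]),axis=0),axis=1),np.degrees(np.arctan2(*(q[1]-q[0])[::-1])),np.degrees(np.arctan2(*(q[2]-q[1])[::-1])))
box("offcut",[(72,107),(337,155),(318,247),(53,195)],.131,180)
box("tray",[(645,54),(732,167),(555,295),(467,183)],.045,335)
for n,a,b in(("L",(120,48),(60,262)),("N",(212,122),(178,255)),("R",(322,108),(268,325))):
    p,q=P(*a,.113,180),P(*b,.113,180);print(n,p[:2],q[:2],(p+q)[:2]/2,np.linalg.norm(p-q),np.degrees(np.arctan2(*(p-q)[[1,0]])))
p=P(345,345,0.008,180)
print(p, P(380,207,.008,180))
w_=optics.get_calibration("wrist");print(np.round(w_["camera_from_world"],3).tolist(),w_["fx"])
for n,v in(("block",(206,120)),("brown",(288,140)),("redpanel",(305,263)),("cup",(244,124)),("green",(150,188)),("yellow",(243,283))): print(n,w(c,*v,0.01))
```

```text
offcut [0.5817 0.1138] [0.1116 0.0394 0.1112 0.0379] -100.85731886535075 168.82621300714055
tray [ 0.5669 -0.2261] [0.0642 0.1003 0.0635 0.1017] -144.91972903830037 125.17886457844722
L [0.6419 0.1486] [0.5496 0.1719] [0.5957 0.1602] 0.09517074698526944 -14.153496972701463
N [0.6094 0.1093] [0.5523 0.1227] [0.5808 0.116 ] 0.05866514300194992 -13.281473530817818
R [0.6152 0.0629] [0.5224 0.0849] [0.5688 0.0739] 0.09538008393167863 -13.329888502955951
[0.5311 0.0593 0.008 ] [0.5964 0.0431 0.008 ]
[[0.248, 0.969, -0.001, -0.549], [0.927, -0.237, 0.289, -0.033], [0.28, -0.073, -0.957, 0.392], [0.0, 0.0, 0.0, 1.0]] 355.9174273192354
block [0.7454 0.1613 0.01  ]
brown [ 0.6948 -0.0336  0.01  ]
redpanel [ 0.4049 -0.0691  0.01  ]
cup [0.735  0.0708 0.01  ]
green [0.5807 0.2884 0.01  ]
yellow [0.3611 0.0712 0.01  ]
```

The sizes and spacing match: offcut 111 x 38, tray 101 x 64, panels about 95/59/95 wide and 45 apart. First I write a helper that turns a goal into move numbers.

```bash
cat > goal.py <<'E'
import sys, numpy as np
from scipy.spatial.transform import Rotation as R
from cell import arm
# goal: x y z yaw(deg of tool y) triples -> numbers from the present measured pose
o=arm.get_obs(); q=o["tcp_rot"]; T=R.from_quat(np.r_[q[1:],q[0]]); p=o["tcp_pos"]
a=list(map(float,sys.argv[1:]))
for x,y,z,yaw in np.reshape(a,(-1,4)):
    c,s=np.cos(np.radians(yaw)),np.sin(np.radians(yaw))
    G=R.from_matrix(np.array([[-s,c,0],[c,s,0],[0,0,-1]]).T.copy().T)
    print(np.round(T.inv().apply(np.r_[x,y,z]-p)/.3,4),np.round((T.inv()*G).as_rotvec()/np.pi,4))
print(o["time_s"],p.round(4),"F",o["wrist_force"].round(2),"w",o["grip_width"],"f",o["finger_force"])
E
python3 goal.py .36 .323 .21 32 .582 .114 .2 -11
```

```text
[-0.8968 -0.4924  0.0276] [-3.000e-04  1.000e-04  2.427e-01]
[-1.7861 -0.9844  0.0614] [-3.000e-04  2.000e-04  4.816e-01]
0.1 [0.1358 0.5327 0.2182] F [-0.38  0.05 -0.22] w 0.0929803384899391 f 0.0
```

Call:
{"method": "step_arm", "body": {
  "moves": [
    [[-0.897,-0.492,0.028,0,0,0.243,1],[-0.897,-0.492,0.028,0,0,0.243,1],[-0.897,-0.492,0.028,0,0,0.243,1],[-0.897,-0.492,0.028,0,0,0.243,1],[-0.897,-0.492,0.028,0,0,0.243,1],[-0.897,-0.492,0.028,0,0,0.243,1],[-0.897,-0.492,0.028,0,0,0.243,1],[-0.897,-0.492,0.028,0,0,0.243,1]]
  ]
}}

```text
time_s: 0.9
tcp_pos: [0.3608, 0.3226, 0.21]
tcp_rot: [-0.0, 0.486, 0.874, -0.0]
wrist_force: [-0.6, -0.4, -0.8]
grip_width: 0.0929
finger_force: 0.0
```

```bash
python3 goal.py .582 .114 .2 -11
```

```text
[-0.9795  0.2602  0.0332] [-2.000e-04  0.000e+00  2.378e-01]
0.9 [0.3608 0.3226 0.21  ] F [-0.64 -0.44 -0.83] w 0.09289679970193308 f 0.0
```

Call:
{"method": "step_arm", "body": {
  "moves": [
    [[-0.98,0.26,0.033,0,0,0.238,1],[-0.98,0.26,0.033,0,0,0.238,1],[-0.98,0.26,0.033,0,0,0.238,1],[-0.98,0.26,0.033,0,0,0.238,1],[-0.98,0.26,0.033,0,0,0.238,1],[-0.98,0.26,0.033,0,0,0.238,1],[-0.98,0.26,0.033,0,0,0.238,1],[-0.98,0.26,0.033,0,0,0.238,1],[-0.98,0.26,0.033,0,0,0.238,1]]
  ]
}}

```text
time_s: 1.8
tcp_pos: [0.5809, 0.117, 0.2001]
tcp_rot: [-0.0, 0.77, 0.638, -0.0]
wrist_force: [-0.4, -0.0, -0.3]
grip_width: 0.0934
finger_force: 0.0
```

```bash
python3 goal.py .582 .114 .130 -11 .582 .114 .116 -11; python3 -c "
from cell import optics;import cv2
cv2.imwrite('pics/w1.png',optics.grab_frame('wrist'))"
```

```text
[-0.0091  0.0056  0.2338] [-0.0003 -0.      0.0012]
[-0.0091  0.0057  0.2805] [-0.0003 -0.      0.0012]
1.8 [0.5809 0.117  0.2001] F [-0.4  -0.02 -0.28] w 0.09335279248899209 f 0.0
```

View pics/w1.png

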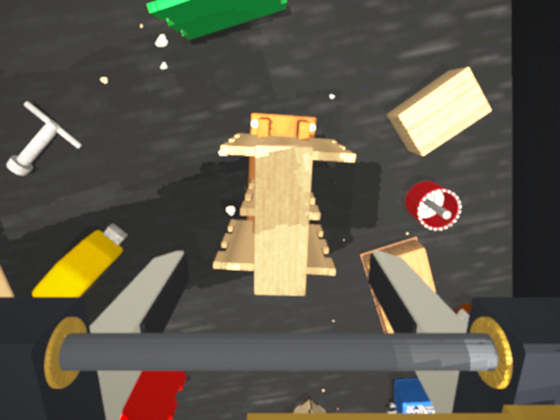

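The wrist view shows the offcut straddled by the fingers, with top corners near (254,148), (314,148), (306,293) and (255,295). I check that against the top-camera fit.

Run:
```python
from cell import optics
from h import *
c=optics.get_calibration("wrist")
q=np.array([w(c,*p,.131)[:2] for p in((254,148),(314,148),(306,293),(255,295))]);print(q.round(4),q.mean(0),np.linalg.norm(np.diff(q,axis=0),axis=1),np.degrees(np.arctan2(*(q[0]-q[3])[::-1])),np.degrees(np.arctan2(*(q[1]-q[2])[::-1])))
for a,b in(((220,151),(355,157)),((215,265),(335,270)),((244,210),(320,215))):
  p,r=w(c,*a,.113),w(c,*b,.113);print((p+r)[:2]/2,np.linalg.norm(p-r),np.degrees(np.arctan2(*(r-p)[[1,0]])))
```

```text
[[0.574  0.1709]
 [0.6128 0.1635]
 [0.5899 0.0589]
 [0.5523 0.0643]] [0.5822469  0.11438926] [0.03941314 0.10712198 0.03802175] 78.46557656387353 77.68945102205342
[0.59503283 0.16033608] 0.09604551141577691 -13.337508475289988
[0.56947088 0.07500679] 0.09401840495655192 -13.395005462605274
[0.58312495 0.11829759] 0.056841876901608905 -14.727286886195925
```

Call:
{"method": "step_arm", "body": {
  "moves": [
    [[-0.009,0.006,0.1,0,0,0.002,1],[-0.009,0.006,0.2,0,0,0.002,1],[-0.009,0.006,0.279,0,0,0.002,1],[-0.009,0.006,0.279,0,0,0.002,1],[-0.009,0.006,0.279,0,0,0.002,0],[-0.009,0.006,0.279,0,0,0.002,-0.6],[-0.009,0.006,0.279,0,0,0.002,-0.6],[-0.009,0.006,0.279,0,0,0.002,-0.6],[-0.009,0.006,0.279,0,0,0.002,-0.6],[-0.009,0.006,0.279,0,0,0.002,-0.6]]
  ],
  "newtons": 20
}}

```text
time_s: 2.85
tcp_pos: [0.5833, 0.1122, 0.1168]
tcp_rot: [0.0, 0.773, 0.634, 0.0]
wrist_force: [-0.9, -0.9, -0.2]
grip_width: 0.0498
finger_force: 0.0
```

```bash
python3 goal.py .582 .114 .19 -11
```

```text
[ 0.0052 -0.0053 -0.2439] [ 0.0001 -0.     -0.0014]
2.85 [0.5833 0.1122 0.1168] F [-0.89 -0.95 -0.25] w 0.049757282940980564 f 0.0
```

Call:
{"method": "step_arm", "body": {
  "moves": [
    [[0,0,0.003,0,0,0,-0.6],[0,0,0.003,0,0,0,-0.6],[0,0,0.003,0,0,0,-0.6],[0,0,0.003,0,0,0,-0.6],[0,0,0.003,0,0,0,-0.6]]
  ],
  "newtons": 20
}}

```text
time_s: 3.35
tcp_pos: [0.5832, 0.1122, 0.1157]
tcp_rot: [-0.0, 0.773, 0.634, -0.0]
wrist_force: [0.4, -0.9, -0.7]
grip_width: 0.0377
finger_force: 20.0
```

Gripped at 37.7 mm. Lift straight up.

Call:
{"method": "step_arm", "body": {
  "moves": [
    [[0,0,-0.03,0,0,0,-0.6],[0,0,-0.08,0,0,0,-0.6],[0,0,-0.16,0,0,0,-0.6],[0,0,-0.24,0,0,0,-0.6],[0,0,-0.24,0,0,0,-0.6],[0,0,-0.24,0,0,0,-0.6]]
  ]
}}

```text
time_s: 3.95
tcp_pos: [0.5833, 0.1122, 0.1885]
tcp_rot: [0.0, 0.773, 0.634, 0.001]
wrist_force: [0.1, -1.1, -0.2]
grip_width: 0.0378
finger_force: 20.0
```

```bash
python3 goal.py .555 -.065 .18 -11 .555 -.065 .004 -11
```

```text
[-0.5978  0.0225  0.0283] [ 0.0004 -0.0001 -0.0014]
[-0.598   0.0218  0.6149] [ 0.0004 -0.0001 -0.0014]
3.95 [0.5833 0.1122 0.1885] F [ 0.14 -1.07 -0.17] w 0.03779874175258188 f 19.980279207229614
```

Call:
{"method": "step_arm", "body": {
  "moves": [
    [[-0.12,0.004,0,0,0,0,-0.6],[-0.24,0.01,0,0,0,0,-0.6],[-0.4,0.015,0,0,0,0,-0.6],[-0.52,0.02,0.03,0,0,0,-0.6],[-0.598,0.022,0.1,0,0,0,-0.6],[-0.598,0.022,0.24,0,0,0,-0.6],[-0.598,0.022,0.38,0,0,0,-0.6],[-0.598,0.022,0.5,0,0,0,-0.6],[-0.598,0.022,0.56,0,0,0,-0.6],[-0.598,0.022,0.56,0,0,0,-0.6]]
  ]
}}

```text
time_s: 4.95
tcp_pos: [0.5524, -0.0646, 0.0166]
tcp_rot: [-0.002, 0.773, 0.634, -0.002]
wrist_force: [-0.6, -1.0, -1.5]
grip_width: 0.0377
finger_force: 20.0
```

```bash
python3 goal.py .555 -.065 .0035 -11;python3 -c "
from cell import optics;import cv2
cv2.imwrite('pics/s1.png',optics.grab_frame('scene')[100:400,100:500])"
```

```text
[0.0005 0.009  0.0437] [-0.0019 -0.     -0.0014]
4.95 [ 0.5524 -0.0646  0.0166] F [-0.57 -0.99 -1.49] w 0.037681712832798205 f 19.98041868209839
```

View pics/s1.png

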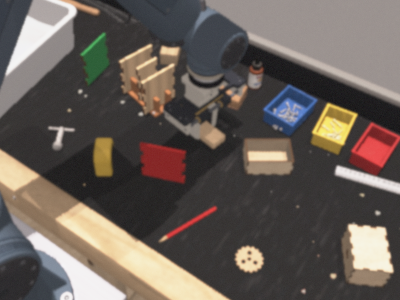

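All three panels still stand, near (148,75) in the crop, and the offcut is held just above the bench at (208,135). Lower the last bit and release.

Call:
{"method": "step_arm", "body": {
  "moves": [
    [[0,0.008,0.02,-0.002,0,0,-0.6],[0,0.008,0.035,-0.002,0,0,-0.6],[0,0.008,0.046,-0.002,0,0,-0.6],[0,0.008,0.046,-0.002,0,0,-0.6],[0,0.008,0.046,-0.002,0,0,-0.6]]
  ]
}}

```text
time_s: 5.5
tcp_pos: [0.5571, -0.0655, 0.0062]
tcp_rot: [0.003, 0.773, 0.634, 0.002]
wrist_force: [-0.2, 0.2, -0.5]
grip_width: 0.0375
finger_force: 20.0
```

Call:
{"method": "step_arm", "body": {
  "moves": [
    [[0,0,0.01,0,0,0,-0.6],[0,0,0.011,0,0,0,-0.6],[0,0,0.011,0,0,0,-0.6],[0,0,0.011,0,0,0,-0.6]]
  ]
}}

```text
time_s: 5.9
tcp_pos: [0.557, -0.0655, 0.0026]
tcp_rot: [0.002, 0.773, 0.634, 0.002]
wrist_force: [-0.1, 0.2, -1.6]
grip_width: 0.0377
finger_force: 20.0
```

Call:
{"method": "step_arm", "body": {
  "moves": [
    [[0,0,0,0,0,0,0.3],[0,0,0,0,0,0,0.3],[0,0,0,0,0,0,0.3],[0,0,0,0,0,0,0.3],[0,0,-0.1,0,0,0,0.3],[0,0,-0.25,0,0,0,0.3],[0,0,-0.4,0,0,0,0.3],[0,0,-0.55,0,0,0,0.0],[0,0,-0.68,0,0,0,-0.3],[0,0,-0.68,0,0,0,-0.5]]
  ]
}}

```text
time_s: 6.9
tcp_pos: [0.558, -0.0656, 0.212]
tcp_rot: [0.006, 0.773, 0.634, 0.005]
wrist_force: [0.5, -0.2, -0.3]
grip_width: 0.0411
finger_force: 0.0
```

```bash
python3 goal.py .582 .1165 .2 76.6;python3 -c "
from cell import optics;import cv2
f=optics.grab_frame('top')[110:260,170:430];cv2.imwrite('pics/t1.png',cv2.resize(f,None,fx=3,fy=3,interpolation=cv2.INTER_CUBIC))"
```

```text
[ 0.6111 -0.0406  0.0395] [ 0.0038  0.0037 -0.488 ]
6.9 [ 0.558  -0.0656  0.212 ] F [ 0.52 -0.22 -0.32] w 0.04113367462612526 f 0.0
```

View pics/t1.png

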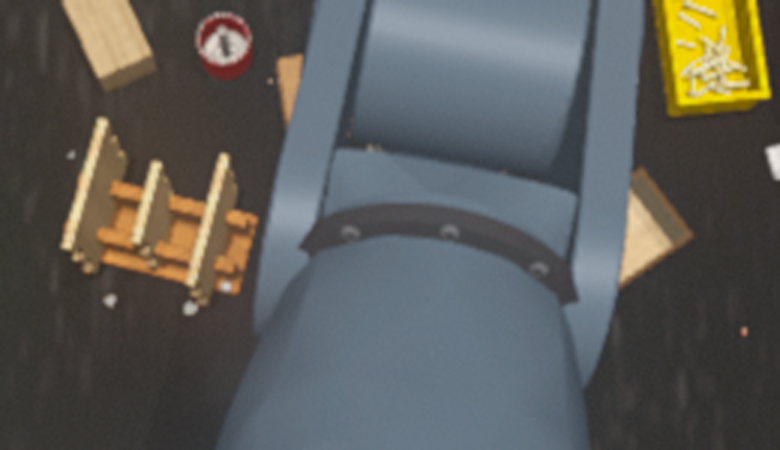

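The rack is fully visible: the narrow panel's top edge runs from (157,163) to (138,245) in the crop, and both wide panels stand.

```bash
python3 - <<'E'
from cell import optics
from h import *
c=optics.get_calibration("top")
P=lambda x,y:w(c,x/3-.33+170,y/3-.33+110,.113)
for a,b in(((102,122),(68,246)),((157,163),(138,245)),((223,157),(195,290))):
  p,r=P(*a),P(*b);print((p+r)[:2]/2,np.linalg.norm(p-r),np.degrees(np.arctan2(*(p-r)[[1,0]])))
E
python3 goal.py .5815 .1165 .2 76.6
```

```text
[0.59483531 0.15938416] 0.09176002727122363 -13.838107434910608
[0.58003299 0.11549209] 0.05997592711429131 -12.011432118448347
[0.56607371 0.07238909] 0.09661388798893995 -11.295929213383141
[ 0.6108 -0.0378  0.0295] [ 0.0028  0.0027 -0.488 ]
6.95 [ 0.5568 -0.0654  0.209 ] F [ 0.52 -0.27 -0.99] w 0.03709377601493563 f 0.0
```

Call:
{"method": "step_arm", "body": {
  "moves": [
    [[0.3,-0.019,0.015,0,0,-0.24,-0.4],[0.611,-0.038,0.03,0.002,0.002,-0.488,-0.4],[0.611,-0.038,0.03,0.002,0.002,-0.488,-0.4],[0.611,-0.038,0.03,0.002,0.002,-0.488,-0.4],[0.611,-0.038,0.03,0.002,0.002,-0.488,-0.4],[0.611,-0.038,0.03,0.002,0.002,-0.488,-0.4],[0.611,-0.038,0.03,0.002,0.002,-0.488,-0.4],[0.611,-0.038,0.03,0.002,0.002,-0.488,-0.4],[0.611,-0.038,0.03,0.002,0.002,-0.488,-0.4],[0.611,-0.038,0.03,0.002,0.002,-0.488,-0.4]]
  ]
}}

```text
time_s: 7.95
tcp_pos: [0.5797, 0.1166, 0.1957]
tcp_rot: [-0.002, 0.13, 0.991, -0.0]
wrist_force: [-0.1, -0.1, 1.1]
grip_width: 0.0278
finger_force: 0.0
```

Call:
{"method": "step_arm", "body": {
  "moves": [
    [[0,0,0,0,0,0,-0.4],[0,0,0,0,0,0,-0.4]]
  ]
}}

```text
time_s: 8.15
tcp_pos: [0.58, 0.1167, 0.1965]
tcp_rot: [-0.002, 0.135, 0.991, -0.0]
wrist_force: [0.4, 0.5, 0.1]
grip_width: 0.0278
finger_force: 0.0
```

```bash
python3 goal.py .5815 .1168 .2 76.6 .5815 .1168 .086 76.6;python3 -c "
from cell import optics;import cv2
f=optics.grab_frame('wrist');cv2.imwrite('pics/w2.png',f)"
```

```text
[-0.0047  0.0017 -0.0118] [-0.0001 -0.001  -0.0121]
[-0.0059  0.0019  0.3682] [-0.0001 -0.001  -0.0121]
8.15 [0.58   0.1167 0.1965] F [0.35 0.47 0.09] w 0.027832193675549465 f 0.0
```

View pics/w2.png

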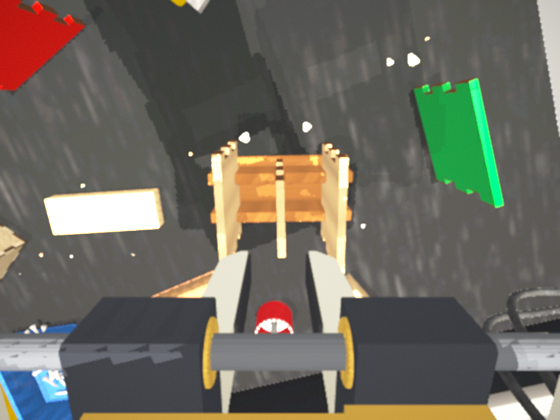

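The narrow panel's top edge runs from (278,162) to (282,256), centred between the fingertips at about columns 240 and 318. The offcut lies flat on the bench at (105,212).

Call:
{"method": "step_arm", "body": {
  "moves": [
    [[-0.006,0.002,0.06,0,-0.001,-0.012,-0.4],[-0.006,0.002,0.12,0,-0.001,-0.012,-0.4],[-0.006,0.002,0.18,0,-0.001,-0.012,-0.4],[-0.006,0.002,0.24,0,-0.001,-0.012,-0.4],[-0.006,0.002,0.31,0,-0.001,-0.012,-0.4],[-0.006,0.002,0.366,0,-0.001,-0.012,-0.4],[-0.006,0.002,0.366,0,-0.001,-0.012,-0.4],[-0.006,0.002,0.366,0,-0.001,-0.012,-0.4]]
  ]
}}

```text
time_s: 9.0
tcp_pos: [0.5822, 0.1169, 0.0879]
tcp_rot: [0.001, 0.115, 0.993, -0.0]
wrist_force: [0.7, 0.9, 0.1]
grip_width: 0.0282
finger_force: 0.0
```

```bash
python3 - <<'E'
from cell import optics
from h import *
c=optics.get_calibration("top")
E
python3 goal.py .5815 .1168 .086 76.6
```

```text
[ 0.0023 -0.0008  0.0065] [0.     0.0004 0.0009]
9.0 [0.5822 0.1169 0.0879] F [0.69 0.92 0.13] w 0.02815674566334126 f 0.0
```

Call:
{"method": "step_arm", "body": {
  "moves": [
    [[0.002,0,0.006,0,0,0,-0.6],[0.002,0,0.006,0,0,0,-0.8],[0.002,0,0.006,0,0,0,-1],[0.002,0,0.006,0,0,0,-1],[0.002,0,0.006,0,0,0,-1],[0.002,0,0.006,0,0,0,-1],[0.002,0,0.006,0,0,0,-1]]
  ],
  "newtons": 20
}}

```text
time_s: 9.7
tcp_pos: [0.5819, 0.1173, 0.0865]
tcp_rot: [0.001, 0.115, 0.993, 0.0]
wrist_force: [-0.3, 3.1, 6.3]
grip_width: 0.0059
finger_force: 20.0
```

Gripped at 5.9 mm. Draw straight up.

Call:
{"method": "step_arm", "body": {
  "moves": [
    [[0,0,-0.03,0,0,0,-1],[0,0,-0.08,0,0,0,-1],[0,0,-0.13,0,0,0,-1],[0,0,-0.18,0,0,0,-1],[0,0,-0.24,0,0,0,-1],[0,0,-0.3,0,0,0,-1],[0,0,-0.34,0,0,0,-1],[0,0,-0.34,0,0,0,-1],[0,0,-0.34,0,0,0,-1]]
  ]
}}

```text
time_s: 10.6
tcp_pos: [0.5812, 0.1168, 0.1878]
tcp_rot: [0.001, 0.115, 0.993, -0.0]
wrist_force: [-0.2, -0.4, -0.8]
grip_width: 0.0055
finger_force: 20.0
```

```bash
python3 goal.py .575 -.07 .19 56 .58 -.215 .17 35.2;python3 -c "
from cell import optics;import cv2
f=optics.grab_frame('scene')[100:400,100:500];cv2.imwrite('pics/s2.png',cv2.resize(f,None,fx=2,fy=2))"
```

```text
[-0.1216 -0.6111 -0.007 ] [0.     0.0004 0.1158]
[-0.2477 -1.078   0.06  ] [1.000e-04 4.000e-04 2.314e-01]
10.6 [0.5812 0.1168 0.1878] F [-0.25 -0.37 -0.8 ] w 0.005532502322893617 f 19.991875290870667
```

View pics/s2.png

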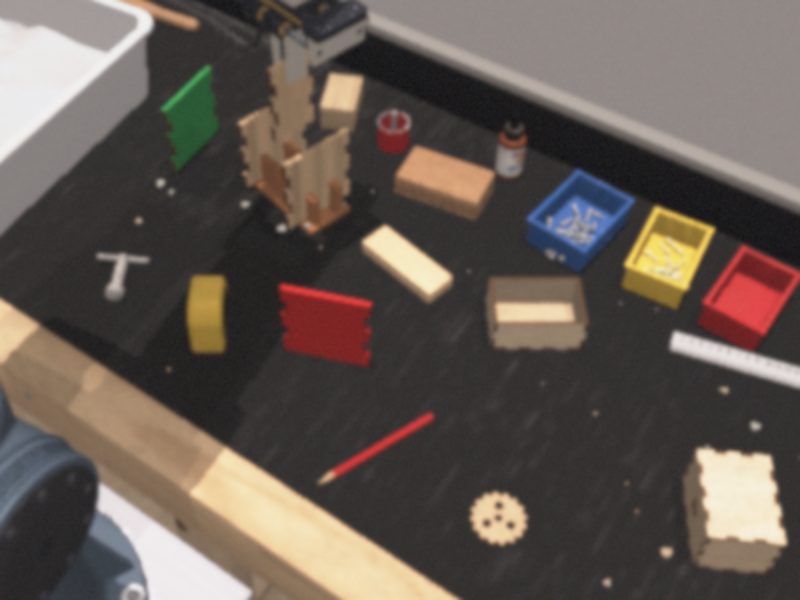

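The narrow panel hangs upright at (292,115), the offcut lies flat at (407,263) and the wide panels stand. I raise it above the wide panels' tops and carry it over to the tray.

Call:
{"method": "step_arm", "body": {
  "moves": [
    [[0,0,-0.08,0,0,0,-1],[0,0,-0.08,0,0,0,-1],[-0.025,-0.13,-0.08,0,0,0.025,-1],[-0.05,-0.26,-0.08,0,0,0.05,-1],[-0.075,-0.39,-0.08,0,0,0.075,-1],[-0.1,-0.51,-0.08,0,0,0.1,-1],[-0.122,-0.611,-0.08,0,0,0.116,-1],[-0.122,-0.611,-0.08,0,0,0.116,-1],[-0.122,-0.611,-0.08,0,0,0.116,-1]]
  ]
}}

```text
time_s: 11.55
tcp_pos: [0.5749, -0.0699, 0.2109]
tcp_rot: [0.0, 0.293, 0.956, 0.0]
wrist_force: [-0.2, 0.2, -1.1]
grip_width: 0.006
finger_force: 20.0
```

```bash
python3 - <<'E'
from cell import optics
from h import *
c=optics.get_calibration("scene")
# rim corners predicted in the 2x crop, against (487,280),(585,277),(587,322?),(490,322?)
for t in range(4):
    a=[(.0325,.05),(.0325,-.05),(-.0325,-.05),(-.0325,.05)][t]; th=np.radians(35.2)
    x=.567+a[0]*np.cos(th)-a[1]*np.sin(th);y=-.226+a[0]*np.sin(th)+a[1]*np.cos(th)
    print([tuple(np.round((np.array(px(c,(x,y,z)))-100)*2)) for z in(.045,0)])
E
python3 goal.py .5805 -.2165 .18 35.2 .5805 -.2165 .085 35.2
```

```text
[(np.float64(490.0), np.float64(278.0)), (np.float64(486.0), np.float64(303.0))]
[(np.float64(580.0), np.float64(278.0)), (np.float64(574.0), np.float64(303.0))]
[(np.float64(589.0), np.float64(325.0)), (np.float64(582.0), np.float64(350.0))]
[(np.float64(495.0), np.float64(325.0)), (np.float64(491.0), np.float64(350.0))]
[-0.289  -0.3945  0.1028] [ 1.000e-04 -0.000e+00  1.152e-01]
[-0.289  -0.3946  0.4195] [ 1.000e-04 -0.000e+00  1.152e-01]
11.55 [ 0.5749 -0.0699  0.2109] F [-0.21  0.23 -1.14] w 0.006035508706707232 f 19.992022812366486
```

Call:
{"method": "step_arm", "body": {
  "moves": [
    [[-0.1,-0.13,0,0,0,0.04,-1],[-0.2,-0.27,0,0,0,0.08,-1],[-0.289,-0.394,0,0,0,0.115,-1],[-0.289,-0.394,0.03,0,0,0.115,-1],[-0.289,-0.394,0.07,0,0,0.115,-1],[-0.289,-0.394,0.1,0,0,0.115,-1],[-0.289,-0.394,0.1,0,0,0.115,-1],[-0.289,-0.394,0.1,0,0,0.115,-1]]
  ]
}}

```text
time_s: 12.35
tcp_pos: [0.5813, -0.215, 0.1819]
tcp_rot: [0.0, 0.459, 0.889, 0.0]
wrist_force: [-0.2, 0.2, -0.7]
grip_width: 0.0059
finger_force: 20.0
```

```bash
python3 goal.py .5805 -.2165 .13 35.2 .5805 -.2165 .085 35.2;python3 -c "
from cell import optics;import cv2
f=optics.grab_frame('scene')[150:300,300:500];cv2.imwrite('pics/s3.png',cv2.resize(f,None,fx=4,fy=4,interpolation=cv2.INTER_CUBIC))"
```

```text
[-0.0025 -0.0051  0.173 ] [0.0003 0.0002 0.001 ]
[-0.0024 -0.0053  0.323 ] [0.0003 0.0002 0.001 ]
12.35 [ 0.5813 -0.215   0.1819] F [-0.21  0.21 -0.69] w 0.005896063062471994 f 19.992001354694366
```

View pics/s3.png

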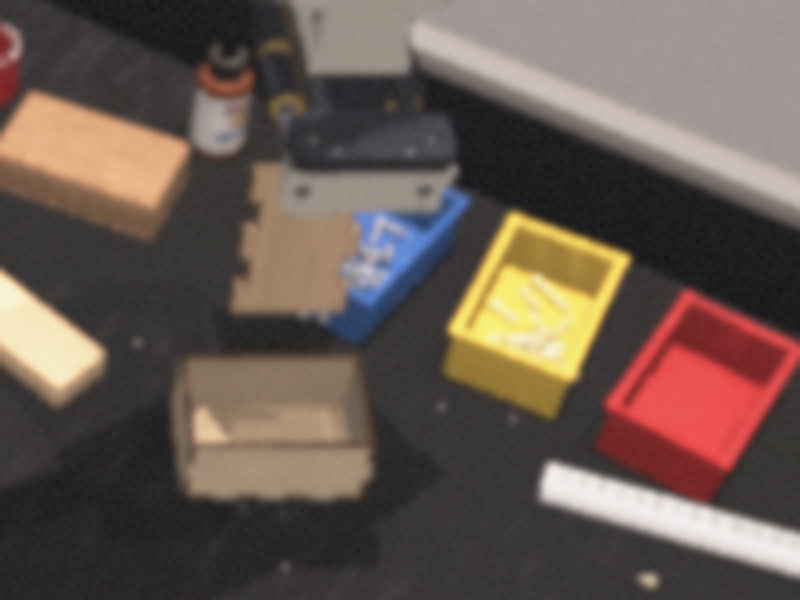

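The panel hangs upright; its lower corners are at (230,308) and (347,315) in the crop. The tray rim is just below, its far wall at (270,355). A quick check of the base position:

Run:
```python
from cell import optics
from h import *
c=optics.get_calibration("scene")
f=lambda x,y,z:w(c,x/4-.4+300,y/4-.4+150,z)
p,q=f(230,308,.1034),f(347,315,.1034);print(p,q,(p+q)/2,np.linalg.norm(p-q),np.degrees(np.arctan2(*(q-p)[[1,0]])))
for x,y in((180,357),(367,357),(375,445),(190,443)): print(f(x,y,.045))
```

```text
[ 0.56384623 -0.19016525  0.1034    ] [ 0.59501802 -0.24312451  0.1034    ] [ 0.57943212 -0.21664488  0.1034    ] 0.061452120840050785 -59.518958723151066
[ 0.56477823 -0.16556145  0.045     ]
[ 0.62439725 -0.25048955  0.045     ]
[ 0.57148265 -0.28161311  0.045     ]
[ 0.51578065 -0.19996558  0.045     ]
```

The base is where it should be, and the tray centre agrees within 2 mm. Lower it.

Call:
{"method": "step_arm", "body": {
  "moves": [
    [[-0.002,-0.005,0.05,0,0,0,-1],[-0.002,-0.005,0.1,0,0,0,-1],[-0.002,-0.005,0.15,0,0,0,-1],[-0.002,-0.005,0.2,0,0,0,-1],[-0.002,-0.005,0.24,0,0,0,-1],[-0.002,-0.005,0.28,0,0,0,-1],[-0.002,-0.005,0.305,0,0,0,-1],[-0.002,-0.005,0.305,0,0,0,-1],[-0.002,-0.005,0.305,0,0,0,-1]]
  ]
}}

```text
time_s: 13.3
tcp_pos: [0.5806, -0.2177, 0.0908]
tcp_rot: [0.001, 0.46, 0.888, 0.0]
wrist_force: [-0.4, -0.2, -0.7]
grip_width: 0.0057
finger_force: 20.0
```

Call:
{"method": "step_arm", "body": {
  "moves": [
    [[0,0,0.01,0,0,0,-1],[0,0,0.018,0,0,0,-1],[0,0,0.025,0,0,0,-1],[0,0,0.025,0,0,0,-1],[0,0,0.025,0,0,0,-1]]
  ]
}}

```text
time_s: 13.8
tcp_pos: [0.5804, -0.2176, 0.083]
tcp_rot: [0.001, 0.46, 0.888, 0.0]
wrist_force: [0.8, -0.7, -0.2]
grip_width: 0.0053
finger_force: 20.0
```

Call:
{"method": "step_arm", "body": {
  "moves": [
    [[0,0,0.002,0,0,0,-1],[0,0,0.002,0,0,0,-0.8],[0,0,0.002,0,0,0,-0.7],[0,0,0.002,0,0,0,-0.6],[0,0,0.002,0,0,0,-0.5],[0,0,-0.04,0,0,0,-0.5],[0,0,-0.12,0,0,0,-0.4],[0,0,-0.25,0,0,0,-0.4],[0,0,-0.4,0,0,0,-0.4],[0,0,-0.45,0,0,0,-0.4]]
  ]
}}

```text
time_s: 14.8
tcp_pos: [0.5815, -0.2182, 0.2239]
tcp_rot: [0.004, 0.46, 0.888, 0.0]
wrist_force: [-0.1, -0.0, 0.2]
grip_width: 0.0276
finger_force: 0.0
```

```bash
python3 goal.py .5 0 .25 35;python3 -c "
from cell import optics;import cv2
f=optics.grab_frame('scene')[100:300,200:460];cv2.imwrite('pics/s4.png',cv2.resize(f,None,fx=3,fy=3,interpolation=cv2.INTER_CUBIC))"
```

```text
[ 0.7502  0.1985 -0.0915] [0.0015 0.0023 0.0015]
14.8 [ 0.5815 -0.2182  0.2239] F [-0.08 -0.04  0.23] w 0.02756800484220213 f 0.0
```

View pics/s4.png

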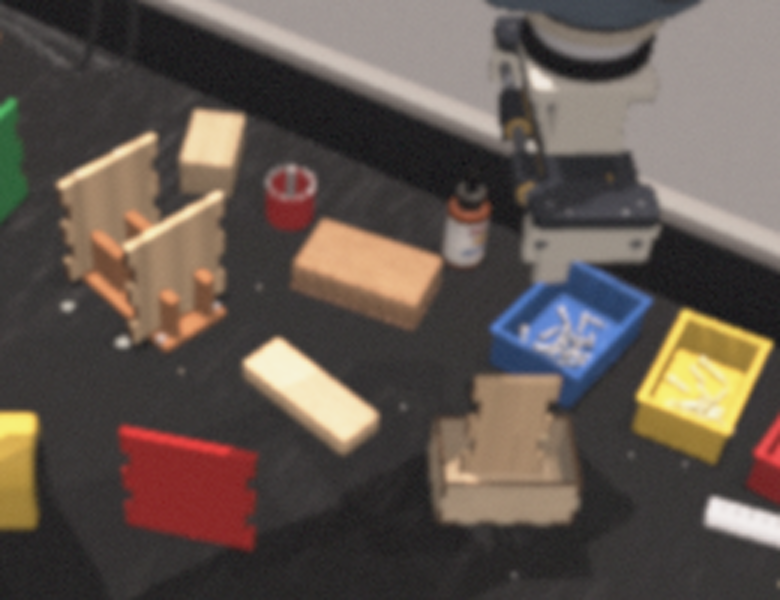

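The panel stands in the tray at (515,425), the offcut lies flat at (310,395) and both wide panels stand in the rack. The arm is clear. I wait 0.4 s for things to settle, then hand in.

Call:
{"method": "step_arm", "body": {
  "moves": [
    [[0,0,-0.02,0,0,0,-0.4],[0,0,-0.02,0,0,0,-0.4],[0,0,-0.02,0,0,0,-0.4],[0,0,-0.02,0,0,0,-0.4]]
  ]
}}

```text
time_s: 15.25
tcp_pos: [0.5797, -0.2174, 0.2229]
tcp_rot: [-0.0, 0.46, 0.888, 0.0]
wrist_force: [0.6, -0.3, 0.2]
grip_width: 0.0279
finger_force: 0.0
```

```bash
python3 -c "
from cell import order
print(order.hand_in())"
```

```text
the job is handed in; nothing more can be done
None
```

I handed the job in at about 15 s on the robot clock, and no verdict came back: the last camera view shows the narrow panel standing in the tray, the offcut flat on the bench and both wide panels still in their slots.

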